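Re-jaw a granite offcut and set the jaw knob to its index

ROBOT

A 7-joint arm with a two-finger parallel gripper is mounted at the origin on the work surface. World frame = base frame: x ahead of the robot, y to its left, z up, the work surface at z = 0. Lengths are in m, angles in rad, forces in N, time in s.
With the tool pointing down it reaches from about 0.4 to 0.875 m from the base axis. Payload 19.3 kg.
Tool frame: the origin (TCP) lies midway between the tips of the shut fingers; the grasp point (between the pads) lies 19 mm behind it (bot.pinch_z is the distance from the TCP to the grasp point, in m); z points along the fingers, x is the direction in which the jaws open and shut, and the axes are right-handed (so a half turn about z gives the same grasp; the last joint's range is limited). The gripper opens to 85 mm and grips with 20 to 120 N. Pads are 22 mm wide; open, the fingers measure 114 mm over their backs; the gripper's body (76 mm by 85 mm) begins 54 mm behind the grasp point. The pads swing forward as they close: fully open they stand 13 mm farther back than shut.
Start: joints at [1.265, 0.521, -0.036, 1.599, 0.021, 1.021, -0.113], TCP at [0.146, -0.608, 0.231] pointing down, gripper open.
Joint ranges: [-2.91, 2.91], [-0.3, 2.13], [-1.5, 1.42], [0.17, 2.43], [-1.26, 4.41], [0.16, 1.93], [-2.52, 2.52]. Speed limits (rad/s): [1.89, 1.89, 2.39, 2.39, 3.01, 3.01, 3.01].

INTERFACE

Orientations are given as [roll, pitch, yaw] about the fixed x, y, z axes, in that order (R = Rz(yaw) Ry(pitch) Rx(roll)).
In Python, from workcell import bot, grab_frame, camera_params, order gives the robot as it stands.
- The arm moves only by the tool apply_moves, never from a script. Its argument "commands" is a list of rows, each a list of 2 entries, a list of its own where there are three numbers: the shift along the tool's x, y, z in mm, then the turn, a rotation vector about the tool's x, y, z in degrees. In form: [[[dx, dy, dz], [rx, ry, rz]], ...]. A call has 1 to 5 rows; each row is the pose to reach, as a shift and turn from the pose measured when the call began, along the tool's axes at that moment; what a row does not reach only later rows make up. A row lasts 1/12 s, in which the tool goes at most 41.7 mm and 7.16 degrees, less where a joint would pass 70% of its speed; a pose out of reach is approached as far as the arm can. A call with a gripper value outside its range is refused whole. "gripper" is the opening, from 0 (shut) to 1 (fully open), set as the call begins (left out, the last holds). The fingers move at their own pace and stop on an object; "grip_force" is the grip in N (left out, the last holds). Time passes only in rows, so rows that repeat a pose let the fingers close. It gives the time, the measured TCP pose, the force and the opening at its end, in the units of the state.
- bot.observe(): the state, without advancing time (a new reading comes with each control period).
- grab_frame(name): name is "scene" or "top" or "wrist"; returns (picture, depth): 400x640x3 uint8, red, green, blue; 400x640 float32, m along the optical axis (not along the pixel's ray), 0 where there is no reading.
- camera_params(name): a dict with "fx", "fy", "cx", "cy" (pixels), "dist_coeffs" ([k1, k2, p1, p2, k3] as OpenCV has them; the pictures are not rectified), "rvec" (rotation vector, rad) and "tvec" (3), from world to camera coordinates, as OpenCV has them; the wrist camera has in their place "tool_from_camera" (4x4, takes a point from camera to tool coordinates, whose origin is the TCP and whose axes are the tool frame's). Camera axes: x right, y down, z forward; pixel columns grow to the right and rows downward; lengths in m; the calibration is good to about 2 mm. A picture is of the moment at which its call begins: read the wrist's pose just before it. camera_params takes no time and is no camera call.
- order.job_done(): hands the job in, once; it reports no verdict.
The state is a dict: "clock": time; "qpos": joint angles; "qd": joint speeds; "joint_efforts": joint torques, N m; "position": TCP position; "tool_rot": TCP orientation; "force": force on the tool from outside, world axes, zero at the start; "moment": the same for the moment, N m; "grip_width": finger opening in m.
Only numpy, scipy, OpenCV 4.12 (cv2) and the standard library are available. Lean on these libraries where they do the work, as an engineer would, in place of code of your own. Each camera call takes 0.05 s, during which the arm holds its last target. There are 200 camera calls.

TASK

Lift the granite offcut out of the slide-jaw fixture, give it a quarter turn so that its rebated side looks out of the fixture's front, and set it back down gently and flat between the open jaws, about midway along them. Then turn the fixture's knob clockwise until its pointer stands at the index mark, which closes the sliding jaw up to the stone. Leave the other things on the bench and the toggle switch as they are.

Things in the scene. Friction and masses are not known exactly. Their poses are not given: they have to be found in the camera images.
- fixture: Slide-jaw fixture, fixed; its place and yaw vary. Grey base 100 (x) x 214 (y, from -65 to +149) x 25 mm high, its top is the bed. Origin: on the bench under the channel between the jaws. The channel runs along x, open at both ends; front = -x side. At y = +105 mm a gearbox 88 x 88 mm, top at 50 mm (dial disc 54 mm), carries the knob.
- fixed_jaw (a point): Middle of the fixed jaw's inner face, at y = -37 mm in the fixture and 43 mm above the bench. Steel block 56 (x) x 18 (y) mm, from the bed up to 61 mm above the bench. Axes as the fixture.
- slide_jaw (a point): Middle of the sliding jaw's inner face, at y = +37 mm in the fixture minus 6 mm per rad of the knob, 43 mm above the bench. Steel block 56 (x) x 16 (y) mm, up to 61 mm above the bench. Axes as the fixture.
- knob (a joint): Angle of the knob in rad: 0 = jaws fully open (74 mm), grows as the knob turns clockwise seen from above and closes the sliding jaw by 6 mm per rad (they are geared together); it stays where it is left. The pointer is at the index mark at 2.10. Starts somewhere between 0 and 0.9.
- knob_grip (a point): On the knob's vertical axis, 82 mm above the bench. Black knob: round skirt 52 mm across up to 60 mm above the bench, on it an upright bar grip 52 mm long, 14 mm thick, from 60 to 88 mm above the bench, to be pinched across its thickness. x axis: along the bar towards the pointer end; z up.
- knob_pointer (a point): Tip of the knob's pointer, 34 mm from the knob's axis, at one end of the bar: a white tip over the dial and a white line on that half of the bar's top.
- index_mark (a point): The index mark, the only mark on the dark steel dial disc (84 mm across) under the knob: a short white raised dash, 38 mm from the knob's axis on the fixture's front (-x) side.
- offcut: Granite offcut, 60 (x) x 40 (y) x 36 mm high, about 0.22 kg, loose, sawn grey with a polished black top. Origin: centre of its underside; z up. Starts on the fixture's bed with its long x axis along the channel, close to the fixed jaw, rebated side towards the sliding jaw. It must end with its long x axis across the channel.
- offcut_rebate (a point): Middle of the rebate: a step 8 mm wide and 12 mm deep cut along the whole top of the offcut's +y long side, so that this side is only 24 mm high. This point lies on the ledge, 16 mm from the offcut's centre towards +y and 24 mm above its underside.
- cup_wheel: Diamond-segmented steel cup wheel, 100 mm across, 35 mm high, lying loose on the bench, cup up. Origin: centre of its underside. Not to be disturbed.
- level: Aluminium spirit level, 230 (x) x 22 (y) x 48 mm high, loose, standing on the bench. Origin: centre of its underside. Not to be disturbed.
- handpiece: Chrome pneumatic carving handpiece, 170 mm long (along x, from -85 to +85 mm), 25 mm thick, lying loose. Origin: on the bench under its middle. Not to be disturbed.
- housing: Grey extraction housing fixed to the bench, 130 (x) x 170 (y) x 110 mm high, with a duct stub 80 mm across on top up to 140 mm and a black toggle switch up to about 170 mm. Origin: centre of its underside.
- toggle (a joint): Toggle switch on the housing, 0 = off (as it starts), grows to 0.9 rad when thrown. Not to be touched.
Mind the look-alikes: they are no part of the job. What is shaped like the offcut but turquoise or white is not meant. What is shaped like the fixture but yellow is not meant.

How it is judged:
On the way, in this order (a step that is already met when the one before it is completed fails the run):
1. the offcut is lifted out, clear above the jaws (z of offcut in the frame of fixture above 0.061 m), for 0.05 s.
2. the offcut lies flat on the bed, turned a quarter turn with the rebated side to the front, jaws still open (z of offcut in the frame of fixture below 0.028 m and x of offcut in the frame of fixture between -0.014 and 0.014 m and y of offcut in the frame of fixture between -0.03 and 0.03 m and angle between the x axis of offcut and the y axis of fixture, either way round below 0.2 rad and angle between offcut's own z axis and vertical below 0.06 rad and x of offcut_rebate in the frame of fixture below 0 m and value of joint knob below 1.7 rad), for 0.2 s.
At the end, for the whole second after the job is handed in: Knob at 2.10 rad within 0.13 rad; offcut flat on the bed between the jaws, long axis square across the channel within 4 degrees, centre within 14 mm of the jaws' middle along the channel and within 12 mm of it on the fixed-jaw side, rebated side to the front; at rest (value of joint knob between 1.97 and 2.23 rad and z of offcut in the frame of fixture below 0.028 m and x of offcut in the frame of fixture between -0.014 and 0.014 m and y of offcut in the frame of fixture between -0.012 and 0 m and angle between the x axis of offcut and the y axis of fixture, either way round below 0.07 rad and angle between offcut's own z axis and vertical below 0.06 rad and x of offcut_rebate in the frame of fixture below 0 m and linear speed of offcut below 0.02 m/s); the robot touches nothing.
It fails at once if the cup wheel is shifted by more than 15 mm (distance of cup_wheel from where it was at the start of the episode above 0.015 m).
It fails at once if the spirit level is shifted by more than 15 mm (distance of level from where it was at the start of the episode above 0.015 m).
It fails at once if the handpiece is shifted by more than 15 mm (distance of handpiece from where it was at the start of the episode above 0.015 m).
It fails at once if the toggle switch is moved (value of joint toggle above 0.25 rad).
It fails at once if the offcut falls into the fixture instead of being set down (linear speed of offcut above 0.55 m/s and z of offcut in the frame of fixture below 0.04 m and horizontal distance between offcut and fixture below 0.04 m).
It also fails if it takes over 72 s, if anything falls off the work surface, if the arm or the gripper's body presses on something with over 40 N, if the wrist force passes 120 N, or if a joint passes its speed limit or range.

## Working session

There is one attempt and no reset: what is moved stays moved. The work goes in short steps, Python scripts to look and compute and a tool call to move; the robot and the scene stay as the last step left them, time stands still between calls to the robot, and variables do not carry over. Pictures are saved under pics/ and viewed, and the job is handed in when it is done.

Besides the shell and the picture viewer there is one more tool, called after "Emit:" by a JSON object that holds its "op" and its "data". apply_moves: Moves the arm, as the interface text tells. Its arguments: {"type":"object","properties":{"commands":{"type":"array"},"gripper":{"type":"number"},"grip_force":{"type":"number"}},"required":["commands"]}

```bash
mkdir -p pics; cat > h.py <<'E'
import numpy as np, cv2
from scipy.spatial.transform import Rotation as R
from workcell import bot, grab_frame, camera_params, order
def cam(name, st=None):
    p=camera_params(name); K=np.array([[p['fx'],0,p['cx']],[0,p['fy'],p['cy']],[0,0,1]]); d=np.array(p['dist_coeffs'],float)
    if name=='wrist':
        st=st or bot.observe(); T=np.eye(4); T[:3,:3]=R.from_euler('xyz',st['tool_rot']).as_matrix(); T[:3,3]=st['position']
        W=T@np.array(p['tool_from_camera'])
    else:
        W=np.eye(4); r=cv2.Rodrigues(np.array(p['rvec'],float))[0]; W[:3,:3]=r.T; W[:3,3]=-r.T@np.array(p['tvec'],float).ravel()
    return K,d,W
def onplane(c,uv,z):
    K,d,W=c; n=cv2.undistortPoints(np.array(uv,float).reshape(-1,1,2),K,d)[:,0]
    r=np.c_[n,np.ones(len(n))]@W[:3,:3].T; o=W[:3,3]
    return o+r*((z-o[2])/r[:,2])[:,None]
def project(c,P):
    K,d,W=c; M=np.linalg.inv(W); return cv2.projectPoints(np.array(P,float).reshape(-1,1,3),cv2.Rodrigues(M[:3,:3])[0],M[:3,3],K,d)[0][:,0]
def cloud(c,dep):
    K,d,W=c; v,u=np.mgrid[:dep.shape[0],:dep.shape[1]]
    n=cv2.undistortPoints(np.c_[u.ravel(),v.ravel()].astype(float).reshape(-1,1,2),K,d)[:,0]
    P=np.c_[n,np.ones(len(n))]*dep.reshape(-1,1); return (P@W[:3,:3].T+W[:3,3]).reshape(*dep.shape,3)
def snap(name,tag):
    st=bot.observe(); im,dep=grab_frame(name); cv2.imwrite(f'pics/{tag}.png',im[:,:,::-1]); np.savez(f'{tag}.npz',im=im,dep=dep,W=cam(name,st)[2])
    return im,dep,cam(name,st)
E
python3 - <<'E'
from h import *
print(bot.observe(), bot.pinch_z)
for n in('scene','top','wrist'):
    im,dep,c=snap(n,n+'0'); print(n,c[2][:3,3].round(3), c[2][:3,:3].round(2).tolist())
E
```

```text
{'clock': 0.0, 'qpos': array([ 1.26478202,  0.52198886, -0.03630754,  1.59997857,  0.02122866,
        1.02111523, -0.11280227]), 'qd': array([ 1.34390472e-03, -4.97665562e-04, -5.22763483e-04, -4.13775411e-04,
       -1.15714118e-03,  1.01828404e-03, -1.26309430e-06]), 'joint_efforts': array([-5.01282066e-04, -9.27102900e+01,  1.97907574e+00, -3.69926798e+01,
        1.77577062e-02,  8.18684144e-03,  2.19014890e-05]), 'position': array([ 0.14589123, -0.60739875,  0.23075219]), 'tool_rot': array([ 3.14147953e+00,  1.09873924e-03, -1.33499709e+00]), 'force': array([-0.71008863, -1.19260961, -0.50023328]), 'moment': array([-0.01056095,  0.02484485, -0.04676381]), 'grip_width': 0.08538649544717207} 0.0187
scene [ 1.06  -0.45   0.963] [[0.73, 0.53, -0.43], [0.69, -0.57, 0.45], [-0.01, -0.62, -0.78]]
top [0.365 0.046 1.292] [[0.06, -0.98, 0.21], [-1.0, -0.06, 0.01], [0.0, -0.21, -0.98]]
wrist [ 0.211 -0.592  0.373] [[0.23, -0.94, -0.26], [-0.97, -0.23, -0.06], [-0.0, 0.27, -0.96]]
```

View pics/top0.png

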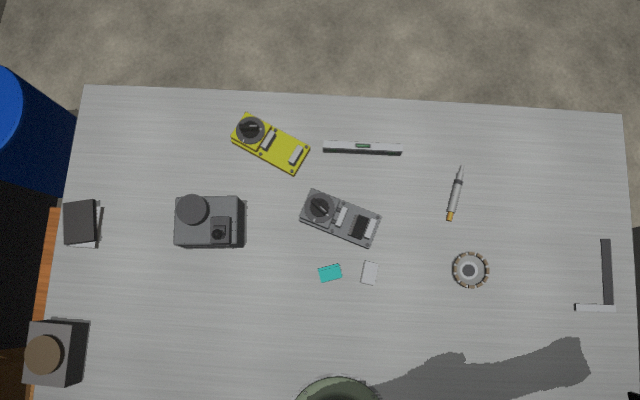

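View pics/scene0.png

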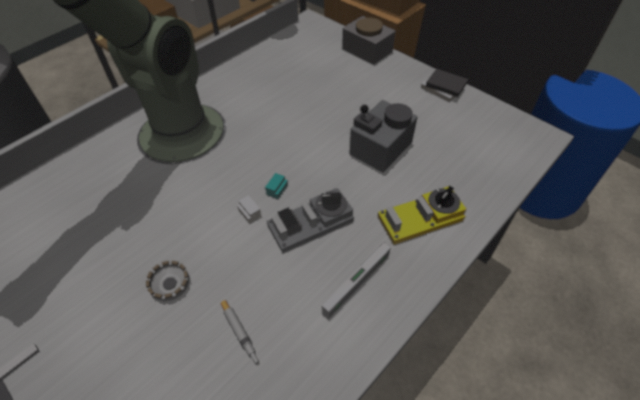

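View pics/wrist0.png

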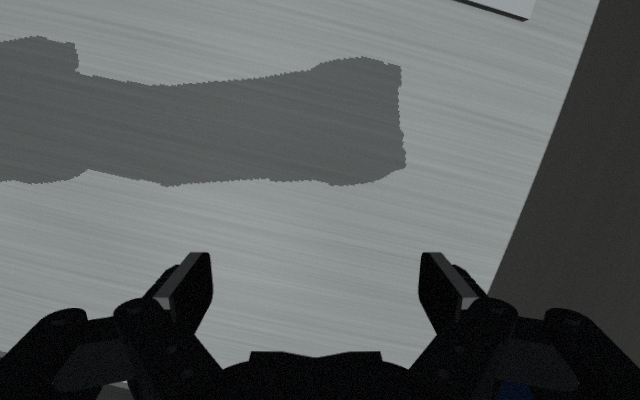

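```bash
python3 - <<'E'
from h import *
z=np.load('top0.npz'); im=z['im'];c=cam('top')
P=cloud(c,z['dep'])
roi=np.zeros(im.shape[:2],bool); roi[175:262,285:395]=1
m=roi&(P[...,2]>0.012)&(im.min(2)<250)
n,l,s,_=cv2.connectedComponentsWithStats(m.astype(np.uint8)); k=1+s[1:,4].argmax(); m=l==k; print(s[k])
Q=P[m]; b=Q
(cx,cy),(w,h),a=cv2.minAreaRect(b[:,:2].astype(np.float32)); print(cx,cy,w,h,a)
g=Q[(Q[:,2]>.045)]; print('high pts',np.percentile(Q[:,2],[5,50,90,99]))
for uv in [(320,208),(370,228),(343,215),(359,226)]: print(uv, onplane(c,[uv],.05)[0].round(3),P[uv[1],uv[0]].round(3))
for n_,uv in dict(wheel=(471,270),hand=(455,195),level=(363,148),turq=(330,272),white=(370,272),hous=(208,220)).items(): print(n_,P[uv[1],uv[0]].round(3))
cv2.imwrite('pics/topz.png',cv2.resize(im[150:300,270:420,::-1],(600,600),interpolation=cv2.INTER_CUBIC))
E
```

```text
[ 299  188   82   61 2700]
0.4989193081855774 0.048287034034729004 0.2108973115682602 0.2515698969364166 70.8156509399414
high pts [0.02233878 0.05077321 0.06374595 0.09184268]
(320, 208) [0.59  0.081 0.05 ] [0.582 0.08  0.089]
(370, 228) [ 0.542 -0.06   0.05 ] [ 0.54  -0.059  0.061]
(343, 215) [0.574 0.016 0.05 ] [0.571 0.016 0.067]
(359, 226) [ 0.545 -0.03   0.05 ] [ 0.543 -0.029  0.065]
wheel [ 0.444 -0.354  0.005]
hand [ 0.654 -0.303  0.023]
level [ 0.77  -0.031  0.052]
turq [0.417 0.043 0.035]
white [ 0.423 -0.066  0.036]
hous [0.53  0.373 0.105]
```

View pics/topz.png

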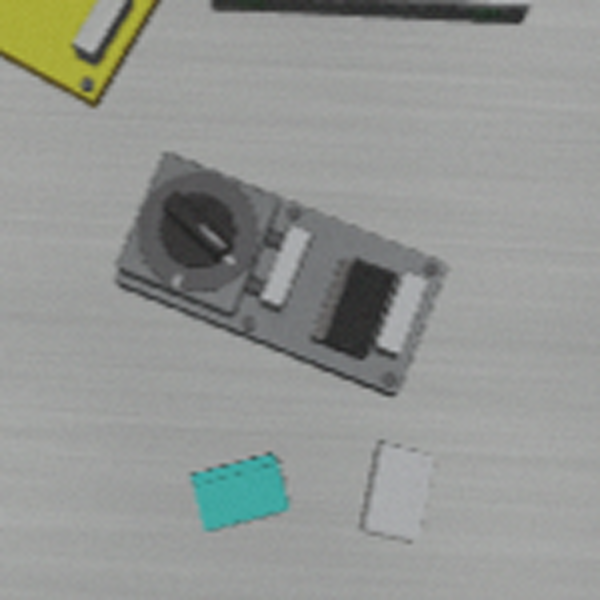

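```bash
cat >> h.py <<'E'
def plan(wps, start=None):
    """print 'tool shift mm, turn deg' for each waypoint (x,y,z,yaw deg), tool down, each from the one before"""
    if start is None:
        s=bot.observe(); T=R.from_euler('xyz',s['tool_rot']); p=s['position']; print('now',p.round(4),np.degrees(s['tool_rot']).round(1),'t',round(s['clock'],2))
    else: T=R.from_euler('xyz',[180,0,start[3]],degrees=True); p=np.array(start[:3])
    for w in wps:
        G=R.from_euler('xyz',[180,0,w[3]],degrees=True); q=np.array(w[:3])
        print((T.inv().apply(q-p)*1000).round(1).tolist(), np.degrees((T.inv()*G).as_rotvec()).round(1).tolist()); T,p=G,q
E
python3 -c "
from h import *
plan([(0.27,-0.50,0.26,-60),(0.42,-0.40,.27,-45),(0.51,-0.24,.28,-30),(0.55,-0.09,.28,-17),(.56,-0.02,.27,-17)])"
```

```text
now [ 0.1459 -0.6075  0.2309] [ 1.80e+02  1.00e-01 -7.65e+01] t 0.15
[-75.5, -145.8, -29.1] [-0.0, 0.1, -16.5]
[-11.6, -179.9, -10.0] [0.0, 0.0, -15.0]
[-49.5, -176.8, -10.0] [-0.0, 0.0, -15.0]
[-40.4, -149.9, -0.0] [0.0, 0.0, -13.0]
[-10.9, -69.9, 10.0] [0.0, 0.0, 0.0]
```

Emit:
{"op": "apply_moves", "data": {"commands": [[[-75,-146,-29],[0,0,-16]],[[-75,-146,-29],[0,0,-16]],[[-75,-146,-29],[0,0,-16]],[[-75,-146,-29],[0,0,-16]],[[-75,-146,-29],[0,0,-16]]], "gripper": 1, "grip_force": 50}}

```text
clock: 0.57
position: [0.2773, -0.4956, 0.2613]
tool_rot: [-3.138, -0.0, -1.047]
force: [1.0, -0.0, -0.2]
grip_width: 0.0854
```

Emit:
{"op": "apply_moves", "data": {"commands": [[[-12,-180,-10],[0,0,-15]],[[-12,-180,-10],[0,0,-15]],[[-12,-180,-10],[0,0,-15]],[[-12,-180,-10],[0,0,-15]],[[-12,-180,-10],[0,0,-15]]]}}

```text
clock: 0.98
position: [0.4309, -0.3917, 0.2722]
tool_rot: [-3.136, -0.002, -0.781]
force: [0.2, -0.2, -0.3]
grip_width: 0.0854
```

Emit:
{"op": "apply_moves", "data": {"commands": [[[-50,-177,-10],[0,0,-15]],[[-50,-177,-10],[0,0,-15]],[[-50,-177,-10],[0,0,-15]],[[-50,-177,-10],[0,0,-15]],[[-50,-177,-10],[0,0,-15]]]}}

```text
clock: 1.4
position: [0.522, -0.2262, 0.2834]
tool_rot: [-3.135, -0.003, -0.515]
force: [0.7, 0.1, 0.1]
grip_width: 0.0851
```

Emit:
{"op": "apply_moves", "data": {"commands": [[[-40,-150,0],[0,0,-13]],[[-40,-150,0],[0,0,-13]],[[-40,-150,0],[0,0,-13]],[[-40,-150,0],[0,0,-13]],[[-40,-150,0],[0,0,-13]]]}}

```text
clock: 1.82
position: [0.5623, -0.0682, 0.2844]
tool_rot: [-3.133, -0.004, -0.28]
force: [-0.9, 1.1, -0.8]
grip_width: 0.0854
```

Emit:
{"op": "apply_moves", "data": {"commands": [[[-11,-70,10],[0,0,0]],[[-11,-70,10],[0,0,0]],[[-11,-70,10],[0,0,0]]]}}

```text
clock: 2.07
position: [0.571, 0.0098, 0.2743]
tool_rot: [-3.13, -0.003, -0.273]
force: [-0.7, 1.0, 0.0]
grip_width: 0.0852
```

```bash
python3 - <<'E'
from h import *
print(bot.observe()['position'],np.degrees(bot.observe()['tool_rot']),bot.observe()['qpos'].round(2))
snap('wrist','w1')
E
```

```text
[0.57102604 0.00975465 0.27434058] [-1.79325932e+02 -1.63860109e-01 -1.56364101e+01] [ 0.24  0.42 -0.49  1.68  0.21  1.08 -0.58]
```

View pics/w1.png

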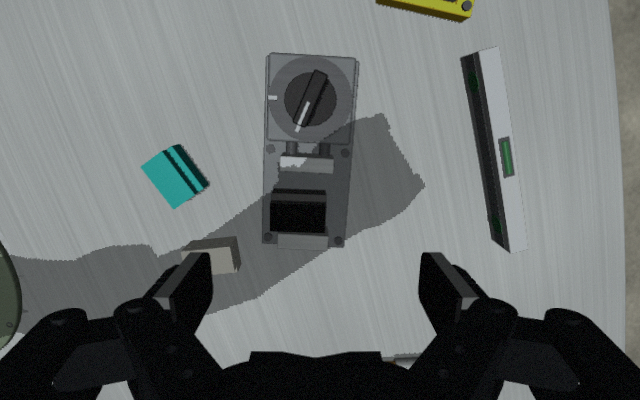

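```bash
python3 - <<'E'
from h import *
z=np.load('w1.npz'); im=z['im'];K,d,_=cam('wrist');c=(K,d,z['W']);P=cloud(c,z['dep'])
roi=np.zeros(im.shape[:2],bool); roi[45:255,255:365]=1
def comp(m):
    n,l,s,_=cv2.connectedComponentsWithStats(m.astype(np.uint8),connectivity=4); return l==1+s[1:,4].argmax()
def rect(m): return [np.round(x,4) for x in cv2.minAreaRect(P[m][:,:2].astype(np.float32))]
print('bench z',np.median(P[300:330,300:350,2]),np.median(P[100:200,380:420,2]))
m=comp(roi&(P[...,2]>.014)); print('all',rect(m), 'bed z',np.median(P[235:245,290:320,2]))
f=roi&(P[...,2]>.052)&(P[...,2]<.07); v=np.arange(400)[:,None]
print('jaw slide',rect(comp(f&(v>150)&(v<178)))); m2=comp(f&(v>185)); print('stone+fixed',rect(m2), np.median(P[m2][:,2]))
m3=roi&(P[...,2]>.076)&(v<140); print('bar',rect(m3),np.median(P[m3][:,2]))
for n,uv,h in [('index',(272,98),.055),('ptr',(298,130),.06),('base c',(263,245),.025),('base c2',(342,247),.025),('gb c',(268,53),.05),('gb c2',(358,57),.05),('stone',(299,208),.061)]:
    print(n,onplane(c,[uv],h)[0].round(4),P[uv[1],uv[0]].round(4))
cv2.imwrite('pics/w1z.png',cv2.resize(im[45:255,240:370,::-1],None,fx=2.8,fy=2.8,interpolation=cv2.INTER_CUBIC))
E
```

```text
bench z -0.0001713452358228229 -0.00021716607077637562
all [array([0.5658, 0.0221]), array([0.2141, 0.1006]), np.float64(71.1063)] bed z 0.060845254052993375
jaw slide [array([0.5653, 0.0201]), array([0.0163, 0.0558]), np.float64(70.8825)]
stone+fixed [array([ 0.5389, -0.043 ]), array([0.0537, 0.0635]), np.float64(72.6035)] 0.060887932682942986
bar [array([0.5868, 0.0817]), array([0.052 , 0.0143]), np.float64(50.3232)] 0.08849667898213412
index [0.5499 0.0932 0.055 ] [0.5501 0.0931 0.0567]
ptr [0.5664 0.0559 0.06  ] [0.5664 0.0559 0.0598]
base c [ 0.4852 -0.0651  0.025 ] [ 0.4787 -0.0737  0.0005]
base c2 [ 0.5762 -0.0933  0.025 ] [ 0.5762 -0.0941  0.0233]
gb c [0.5584 0.1361 0.05  ] [0.5544 0.1445 0.0012]
gb c2 [0.6433 0.1083 0.05  ] [ 0.6509  0.1133 -0.0012]
stone [ 0.5445 -0.0227  0.061 ] [ 0.5445 -0.0227  0.0608]
```

View pics/w1z.png

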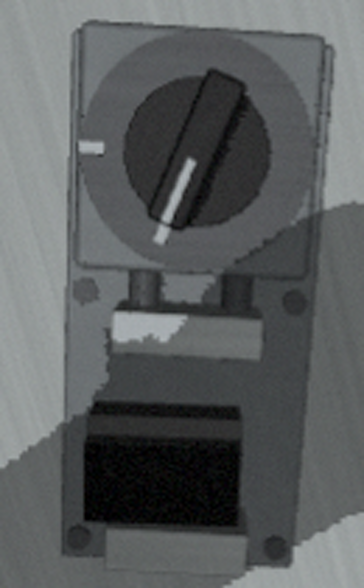

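```bash
cat >> h.py <<'E'
YAW=-19.0; O=np.array([.5521,-.0176])
def fix2w(x,y): a=np.radians(YAW); return O+np.array([x*np.cos(a)-y*np.sin(a), x*np.sin(a)+y*np.cos(a)])
def w2fix(p): a=np.radians(YAW); q=np.atleast_2d(p)[:,:2]-O; return q@np.array([[np.cos(a),-np.sin(a)],[np.sin(a),np.cos(a)]])
E
python3 - <<'E'
from h import *
z=np.load('w1.npz'); im=z['im'];K,d,_=cam('wrist');c=(K,d,z['W']);P=cloud(c,z['dep'])
m=np.zeros(im.shape[:2],bool); m[183:240,262:335]=1
m&=(im.max(2)<45)&(P[...,2]>.055)
n,l,s,_=cv2.connectedComponentsWithStats(m.astype(np.uint8),connectivity=4); m=l==1+s[1:,4].argmax()
F=w2fix(P[m]); r=cv2.minAreaRect(F.astype(np.float32)*1000); print(r, F.mean(0)*1000)
x,y=w2fix(fix2w(.01,.02))[0]; print(x,y)
cx,cy=r[0]; 
w=fix2w(cx/1000,cy/1000+.004); print('stone c',w)
plan([(w[0],w[1],.12,YAW),(w[0],w[1],.021,YAW)])
E
```

```text
((-7.568599700927734, 29.700878143310547), (59.72251510620117, 134.17391967773438), 1.3651703596115112) [ -6.77289352 -16.66950589]
0.009999999999999964 0.019999999999999987
stone c [0.55591568 0.0167289 ]
now [0.571  0.0062 0.2745] [-179.4   -0.2  -15.8] t 2.12
[-17.9, -4.5, 154.5] [-0.6, -0.2, 3.2]
[0.0, -0.0, 99.0] [0.0, 0.0, 0.0]
```

```bash
python3 - <<'E'
from h import *
z=np.load('w1.npz'); im=z['im'];K,d,_=cam('wrist');c=(K,d,z['W']);P=cloud(c,z['dep'])
F=np.full(im.shape[:2]+(2,),9.); F=w2fix(P.reshape(-1,3)).reshape(400,640,2)
m=(im.max(2)<45)&(abs(P[...,2]-.061)<.004)&(F[...,1]<.02)&(F[...,1]>-.05)&(abs(F[...,0])<.05)
r=cv2.minAreaRect(F[m].astype(np.float32)*1000); print(r, F[m].mean(0)*1000, np.percentile(F[m]*1000,[1,99],axis=0))
b=(abs(P[...,2]-.049)<.003)&(F[...,1]<.02)&(F[...,1]>-.03)&(abs(F[...,0])<.05); print('ledge',b.sum(),F[b].mean(0)*1000)
E
```

```text
((-6.229242324829102, -19.601194381713867), (60.516700744628906, 36.01742172241211), 0.5922526717185974) [ -6.72227777 -17.56059155] [[-35.98482443 -34.35477232]
 [ 22.49425167  -1.77860399]]
ledge 460 [-7.18500521  1.88377625]
```

```bash
python3 - <<'E'
from h import *
w=fix2w(-.0068,-.014);print(w)
plan([(*w,.13,YAW),(*w,.024,YAW)])
E
```

```text
[ 0.54111252 -0.0286234 ]
now [0.571  0.0062 0.2745] [-179.4   -0.2  -15.8] t 2.12
[-19.8, 43.1, 144.0] [-0.6, -0.2, 3.2]
[0.0, -0.0, 106.0] [0.0, 0.0, 0.0]
```

Emit:
{"op": "apply_moves", "data": {"commands": [[[-20,43,144],[-0.6,-0.2,3.2]],[[-20,43,144],[-0.6,-0.2,3.2]],[[-20,43,144],[-0.6,-0.2,3.2]],[[-20,43,144],[-0.6,-0.2,3.2]],[[-20,43,144],[-0.6,-0.2,3.2]]]}}

```text
clock: 2.53
position: [0.5374, -0.0306, 0.1256]
tool_rot: [3.138, 0.008, -0.333]
force: [0.4, -0.1, 0.2]
grip_width: 0.0856
```

```bash
python3 - <<'E'
from h import *
w=fix2w(-.0068,-.014)
plan([(*w,.024,YAW)])
snap('wrist','w2')
plan([(*w,.024,YAW)])
E
```

```text
now [ 0.5374 -0.0306  0.1256] [179.8   0.4 -19.1] t 2.53
[3.7, -3.5, 101.5] [0.2, 0.4, -0.1]
now [ 0.5395 -0.0295  0.1285] [179.9   0.3 -19. ] t 2.58
[1.7, -1.6, 104.5] [0.1, 0.3, -0.0]
```

View pics/w2.png

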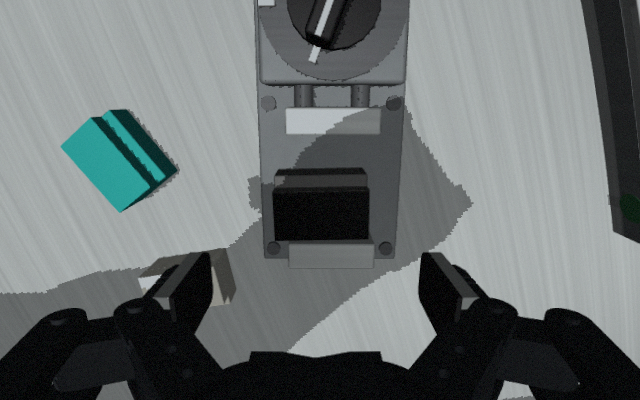

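Emit:
{"op": "apply_moves", "data": {"commands": [[[2,-2,30],[0,0,0]],[[2,-2,60],[0,0,0]],[[2,-2,80],[0,0,0]],[[2,-2,95],[0,0,0]],[[2,-2,104],[0,0,0]]]}}

```text
clock: 3.0
position: [0.5429, -0.0281, 0.0248]
tool_rot: [3.14, 0.003, -0.332]
force: [0.3, -0.2, 0.8]
grip_width: 0.0853
```

Emit:
{"op": "apply_moves", "data": {"commands": [[[0,0,0],[0,0,0]],[[0,0,0],[0,0,0]],[[0,0,0],[0,0,0]],[[0,0,0],[0,0,0]],[[0,0,0],[0,0,0]]], "gripper": 0.5, "grip_force": 50}}

```text
clock: 3.42
position: [0.5441, -0.028, 0.0265]
tool_rot: [3.141, 0.001, -0.332]
force: [-1.3, 1.1, 8.6]
grip_width: 0.0596
```

```bash
python3 - <<'E'
from h import *
plan([])
print(bot.observe()['force'],bot.observe()['grip_width'])
snap('wrist','w3')
E
```

```text
now [ 0.5441 -0.028   0.0265] [180.   0. -19.] t 3.42
[-1.30326819  1.10256024  8.55461946] 0.0595936507402081
```

View pics/w3.png

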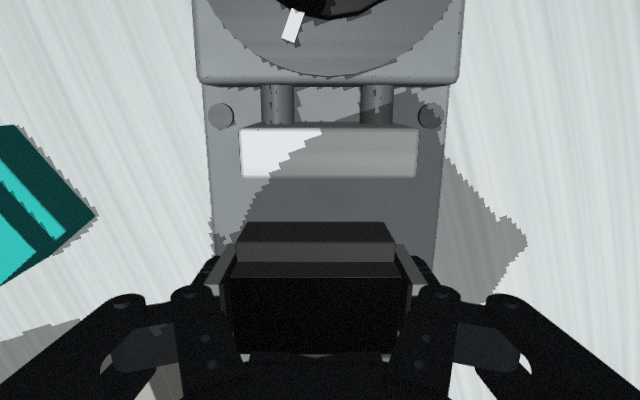

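```bash
python3 - <<'E'
from h import *
plan([(.544,-.028,.13,-19),(.54,-.08,.13,11),(.535,-.14,.13,41),(.53,-.19,.13,71),(.53,-.19,.09,71)])
E
```

```text
now [ 0.544  -0.028   0.0266] [180.   0. -19.] t 3.47
[-0.1, 0.1, -103.4] [0.0, 0.0, -0.0]
[13.1, 50.5, 0.0] [0.0, 0.0, -30.0]
[-16.4, 57.9, 0.0] [-0.0, 0.0, -30.0]
[-36.6, 34.5, 0.0] [-0.0, 0.0, -30.0]
[0.0, -0.0, 40.0] [0.0, 0.0, 0.0]
```

Emit:
{"op": "apply_moves", "data": {"commands": [[[0,0,-15],[0,0,0]],[[0,0,-40],[0,0,0]],[[0,0,-70],[0,0,0]],[[0,0,-95],[0,0,0]],[[0,0,-103],[0,0,0]]]}}

```text
clock: 3.88
position: [0.5459, -0.028, 0.134]
tool_rot: [-3.141, -0.004, -0.333]
force: [0.9, -0.3, -1.4]
grip_width: 0.0597
```

Emit:
{"op": "apply_moves", "data": {"commands": [[[3,10,0],[0,0,-6]],[[5,20,0],[0,0,-12]],[[8,30,0],[0,0,-18]],[[11,40,0],[0,0,-24]],[[13,50,0],[0,0,-30]]]}}

```text
clock: 4.3
position: [0.5419, -0.0802, 0.1344]
tool_rot: [3.14, -0.005, 0.196]
force: [0.3, -0.3, -2.5]
grip_width: 0.0593
```

Emit:
{"op": "apply_moves", "data": {"commands": [[[-3,12,0],[0,0,-6]],[[-6,24,0],[0,0,-12]],[[-10,35,0],[0,0,-18]],[[-13,46,0],[0,0,-24]],[[-16,58,0],[0,0,-30]]]}}

```text
clock: 4.72
position: [0.5374, -0.1409, 0.1347]
tool_rot: [3.137, -0.003, 0.725]
force: [-0.5, -1.1, -2.5]
grip_width: 0.0593
```

Emit:
{"op": "apply_moves", "data": {"commands": [[[-7,7,0],[0,0,-6]],[[-14,14,0],[0,0,-12]],[[-22,21,0],[0,0,-18]],[[-29,28,0],[0,0,-24]],[[-36,34,0],[0,0,-30]]]}}

```text
clock: 5.13
position: [0.5329, -0.1911, 0.135]
tool_rot: [3.136, 0.0, 1.253]
force: [-0.4, 0.0, -2.8]
grip_width: 0.0592
```

```bash
python3 - <<'E'
from h import *
im,dep,c=snap('scene','s1'); snap('wrist','w4')
print(bot.observe()['force'],bot.observe()['grip_width'],bot.observe()['qpos'].round(2))
plan([(.53,-.19,.01,71)])
E
```

```text
[-0.50726306  0.27334493 -2.4385711 ] 0.05927534692308744 [ 0.8   0.67 -0.81  1.82  0.6   0.91  0.96]
now [ 0.5325 -0.192   0.1346] [179.7   0.   71.5] t 5.23
[1.1, -3.6, 124.6] [0.3, 0.0, 0.5]
```

View pics/s1.png

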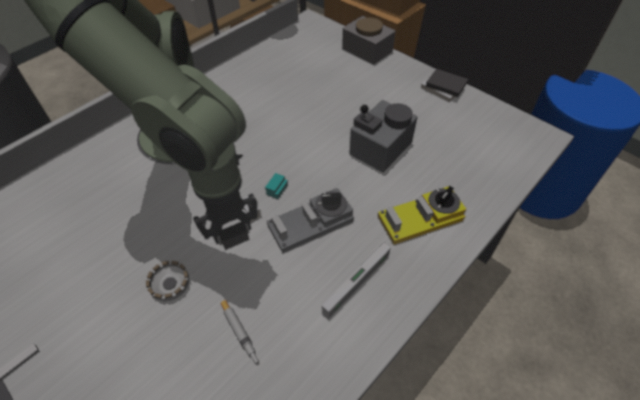

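View pics/w4.png

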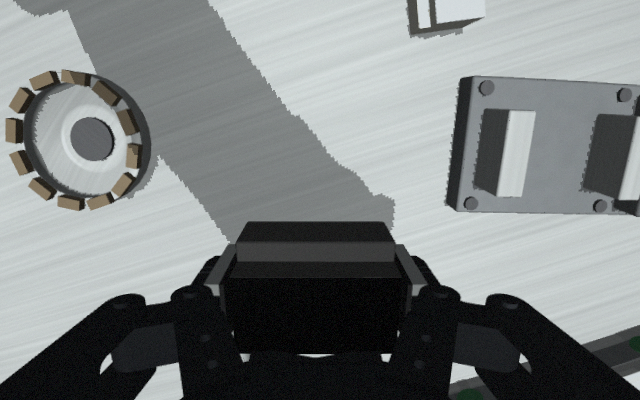

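Emit:
{"op": "apply_moves", "data": {"commands": [[[1,-3,35],[0.3,0,0.5]],[[1,-3,70],[0.3,0,0.5]],[[1,-3,100],[0.3,0,0.5]],[[1,-3,120],[0.3,0,0.5]],[[1,-3,128],[0.3,0,0.5]]]}}

```text
clock: 5.65
position: [0.5294, -0.1893, 0.0041]
tool_rot: [-3.138, 0.0, 1.236]
force: [-0.6, 0.1, -1.5]
grip_width: 0.0592
```

Emit:
{"op": "apply_moves", "data": {"commands": [[[0,0,0],[0,0,0]]]}}

```text
clock: 5.73
position: [0.5291, -0.1885, 0.0032]
tool_rot: [-3.137, 0.0, 1.234]
force: [-0.2, -0.3, -1.7]
grip_width: 0.0595
```

Emit:
{"op": "apply_moves", "data": {"commands": [[[0,0,1],[-0.2,0,0]],[[0,0,2],[-0.2,0,0]],[[0,0,2],[-0.2,0,0]]]}}

```text
clock: 5.98
position: [0.5297, -0.1886, 0.0023]
tool_rot: [3.141, 0.0, 1.234]
force: [0.6, -0.3, -2.0]
grip_width: 0.0592
```

Emit:
{"op": "apply_moves", "data": {"commands": [[[0,0,0],[0,0,0]],[[0,0,0],[0,0,0]],[[0,0,0],[0,0,0]],[[0,0,0],[0,0,0]]], "gripper": 1}}

```text
clock: 6.32
position: [0.5299, -0.1888, 0.0026]
tool_rot: [3.141, 0.0, 1.233]
force: [-0.0, -0.5, -0.8]
grip_width: 0.0854
```

Emit:
{"op": "apply_moves", "data": {"commands": [[[0,0,-30],[0,0,0]],[[0,0,-60],[0,0,0]],[[0,0,-90],[0,0,0]],[[0,0,-100],[0,0,0]]]}}

```text
clock: 6.65
position: [0.5312, -0.1889, 0.1064]
tool_rot: [3.137, 0.0, 1.233]
force: [0.2, -0.6, 0.6]
grip_width: 0.0854
```

```bash
python3 - <<'E'
from h import *
plan([(.53,-.19,.11,41),(.53,-.19,.11,11),(.53,-.19,.11,-19)])
im,dep,c=snap('wrist','w5')
E
```

```text
now [ 0.5312 -0.1889  0.1064] [179.7   0.   70.7] t 6.65
[-1.5, -0.7, -3.6] [0.3, -0.1, 29.7]
[0.0, 0.0, 0.0] [0.0, -0.0, 30.0]
[0.0, 0.0, 0.0] [0.0, -0.0, 30.0]
```

View pics/w5.png

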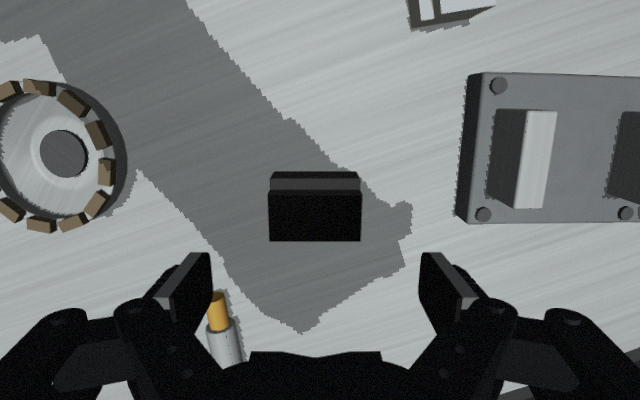

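Emit:
{"op": "apply_moves", "data": {"commands": [[[-1,0,-4],[0.3,0,7]],[[-1,0,-4],[0.3,0,14]],[[-1,0,-4],[0.3,0,21]],[[-1,0,-4],[0.3,0,28]],[[-1,0,-4],[0.3,0,30]]]}}

```text
clock: 7.12
position: [0.5309, -0.1901, 0.1102]
tool_rot: [3.141, -0.001, 0.702]
force: [-0.8, 0.9, 0.5]
grip_width: 0.0852
```

Emit:
{"op": "apply_moves", "data": {"commands": [[[0,0,0],[0,0,7]],[[0,0,0],[0,0,14]],[[0,0,0],[0,0,21]],[[0,0,0],[0,0,28]],[[0,0,0],[0,0,30]]]}}

```text
clock: 7.53
position: [0.5307, -0.1901, 0.1097]
tool_rot: [-3.141, -0.0, 0.17]
force: [-0.4, -0.2, 0.0]
grip_width: 0.0855
```

Emit:
{"op": "apply_moves", "data": {"commands": [[[0,0,0],[0,0,7]],[[0,0,0],[0,0,14]],[[0,0,0],[0,0,21]],[[0,0,0],[0,0,28]],[[0,0,0],[0,0,30]]]}}

```text
clock: 7.95
position: [0.5305, -0.1901, 0.1093]
tool_rot: [3.142, 0.0, -0.361]
force: [-0.6, -0.9, 0.3]
grip_width: 0.0857
```

```bash
python3 - <<'E'
from h import *
im,dep,c=snap('wrist','w6')
P=cloud(c,dep)
m=(im.max(2)<45)&(abs(P[...,2]-.036)<.004)&(np.linalg.norm(P[...,:2]-[.53,-.19],axis=2)<.06)
b=(abs(P[...,2]-.024)<.003)&(np.linalg.norm(P[...,:2]-[.53,-.19],axis=2)<.05)
r=cv2.minAreaRect(P[m][:,:2].astype(np.float32)*1000); print(r, P[m].mean(0),m.sum(),'ledge',P[b].mean(0),b.sum())
a=np.radians(-19); A=P[m][:,:2]@np.array([[np.cos(a),-np.sin(a)],[np.sin(a),np.cos(a)]]); print(np.percentile(A,[1,99],axis=0)*1000)
plan([(.53,-.19,.03,-19)])
E
```

```text
((535.1184692382812, -190.648193359375), (60.631919860839844, 31.111160278320312), 70.41688537597656) [ 0.53575253 -0.1892515   0.03605585] 4327 ledge [ 0.51893145 -0.18131947  0.02384331] 971
[[552.91878676 -35.19919199]
 [583.41831471  23.94579575]]
now [ 0.5305 -0.19    0.1093] [180.    0.  -20.6] t 8.0
[-0.5, 0.1, 79.3] [0.0, 0.0, -1.6]
```

View pics/w6.png

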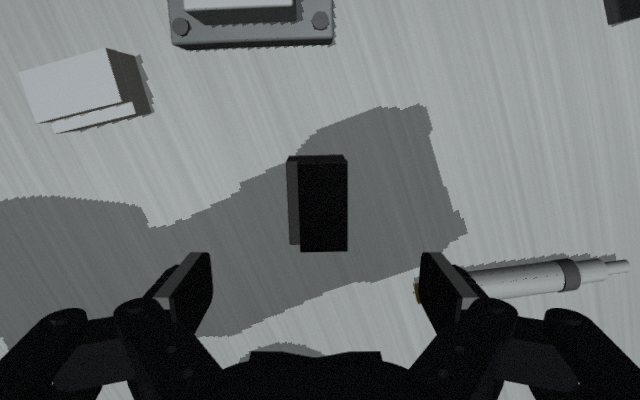

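Emit:
{"op": "apply_moves", "data": {"commands": [[[1,-1,30],[0,0,-1]],[[1,-1,60],[0,0,-1]],[[1,-1,80],[0,0,-1]],[[1,-1,95],[0,0,-1]],[[1,-1,99],[0,0,-1]]]}}

```text
clock: 8.42
position: [0.5304, -0.189, 0.0076]
tool_rot: [3.141, 0.004, -0.34]
force: [-0.5, 1.0, -0.1]
grip_width: 0.0853
```

Emit:
{"op": "apply_moves", "data": {"commands": [[[0,0,0],[0,0,0]],[[0,0,0],[0,0,0]],[[0,0,0],[0,0,0]],[[0,0,0],[0,0,0]],[[0,0,0],[0,0,0]]], "gripper": 0.3, "grip_force": 50}}

```text
clock: 8.83
position: [0.531, -0.1893, 0.0088]
tool_rot: [3.141, 0.002, -0.34]
force: [-1.1, -0.2, 6.9]
grip_width: 0.0388
```

```bash
python3 - <<'E'
from h import *
plan([]); print(bot.observe()['force'],bot.observe()['grip_width'])
snap('wrist','w7')
E
```

```text
now [ 0.531  -0.1893  0.0088] [ 1.80e+02  1.00e-01 -1.95e+01] t 8.83
[-1.05953132 -0.23233215  6.87388735] 0.038755763956115345
```

View pics/w7.png

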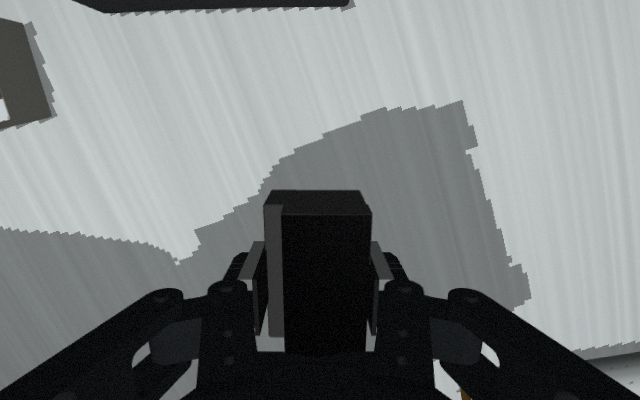

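```bash
python3 - <<'E'
from h import *
w=fix2w(0,-.0043); print(w)
plan([(.531,-.189,.12,-19),(*w,.12,-19)])
E
```

```text
[ 0.55070006 -0.02166573]
now [ 0.531  -0.1893  0.0088] [ 1.80e+02  1.00e-01 -1.95e+01] t 8.88
[-0.3, -0.2, -111.2] [0.0, 0.1, -0.5]
[-35.9, -164.6, -0.0] [0.0, 0.0, 0.0]
```

Emit:
{"op": "apply_moves", "data": {"commands": [[[0,0,-15],[0,0,-0.5]],[[0,0,-40],[0,0,-0.5]],[[0,0,-70],[0,0,-0.5]],[[0,0,-100],[0,0,-0.5]],[[0,0,-111],[0,0,-0.5]]]}}

```text
clock: 9.3
position: [0.5326, -0.1898, 0.1241]
tool_rot: [3.141, -0.003, -0.331]
force: [0.4, -0.6, -2.2]
grip_width: 0.0391
```

Emit:
{"op": "apply_moves", "data": {"commands": [[[-7,-33,0],[0,0,0]],[[-14,-66,0],[0,0,0]],[[-22,-100,0],[0,0,0]],[[-29,-133,0],[0,0,0]],[[-35,-160,0],[0,0,0]]]}}

```text
clock: 9.72
position: [0.5516, -0.0245, 0.1243]
tool_rot: [-3.141, -0.003, -0.33]
force: [0.9, -0.4, -2.6]
grip_width: 0.0389
```

Emit:
{"op": "apply_moves", "data": {"commands": [[[0,0,0],[0,0,0]],[[0,0,0],[0,0,0]]]}}

```text
clock: 9.88
position: [0.5517, -0.0227, 0.1245]
tool_rot: [-3.141, -0.004, -0.327]
force: [-0.5, -0.1, -2.9]
grip_width: 0.039
```

```bash
python3 - <<'E'
from h import *
im,dep,c=snap('wrist','w8')
P=cloud(c,dep); s=bot.observe(); zt=s['position'][2]+.027
m=(im.max(2)<45)&(abs(P[...,2]-zt)<.004)&(np.linalg.norm(P[...,:2]-s['position'][:2],axis=2)<.06)
F=w2fix(P[m])*1000; print(m.sum(),cv2.minAreaRect(F.astype(np.float32)),np.percentile(F,[1,99],axis=0),'tcp',w2fix(s['position'])*1000,P[m][:,2].mean())
w=fix2w(0,-.0043); plan([(*w,.05,-19)])
E
```

```text
12862 ((4.876241683959961, -3.0956687927246094), (56.74131774902344, 64.5723876953125), 32.274261474609375) [[-26.6280997  -32.52054033]
 [ 29.22522693  25.08431103]] tcp [[ 1.69836959 -6.73694403]] 0.15171962621862617
now [ 0.5515 -0.0245  0.1243] [180.   -0.2 -18.9] t 9.93
[-2.0, -2.4, 74.3] [0.0, -0.2, 0.1]
```

View pics/w8.png

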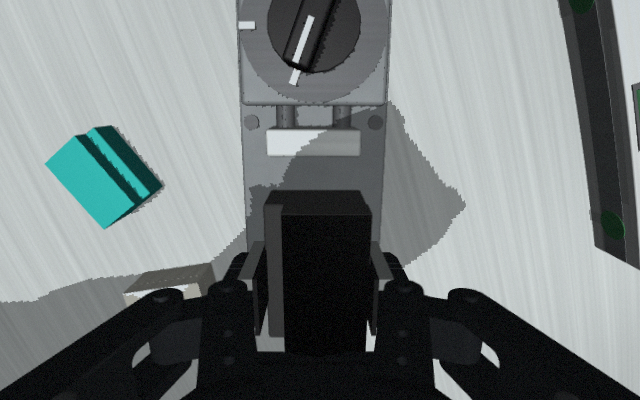

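```bash
python3 - <<'E'
from h import *
s=bot.observe(); print(w2fix(s['position'])*1000,s['position'][2])
z=np.load('w8.npz'); K,d,_=cam('wrist'); c=(K,d,z['W'])
im=z['im']; print(im[180:225,330].max(1).tolist())
for uv,h in [((326,190),.1155),((326,215),.1515),((282,215),.1515),((371,215),.1515)]: print(w2fix(onplane(c,[uv],h))*1000)
w=fix2w(0,-.0043); plan([(*w,.05,-19)])
E
```

```text
[[ 1.69836959 -6.73694403]] 0.12433782601770296
[90, 92, 89, 92, 93, 90, 93, 92, 92, 81, 46, 30, 32, 27, 31, 21, 26, 27, 30, 25, 27, 29, 24, 28, 31, 30, 29, 29, 32, 28, 27, 30, 26, 21, 33, 25, 11, 16, 23, 15, 13, 21, 19, 20, 19]
[[ 6.07626519 24.44091876]]
[[ 4.92269172 24.38974987]]
[[-10.361303    24.33641739]]
[[20.58712268 24.43249707]]
now [ 0.5515 -0.0245  0.1243] [180.   -0.2 -18.9] t 9.93
[-2.0, -2.4, 74.3] [0.0, -0.2, 0.1]
```

Emit:
{"op": "apply_moves", "data": {"commands": [[[-1.5,-2.3,12],[0,-0.2,0.1]],[[-1.5,-2.3,25],[0,-0.2,0.1]],[[-1.5,-2.3,37],[0,-0.2,0.1]],[[-1.5,-2.3,45],[0,-0.2,0.1]],[[-1.5,-2.3,48],[0,-0.2,0.1]]]}}

```text
clock: 10.35
position: [0.5502, -0.0226, 0.0745]
tool_rot: [3.141, 0.002, -0.332]
force: [-0.4, 0.1, -1.7]
grip_width: 0.039
```

```bash
python3 - <<'E'
from h import *
s=bot.observe(); print(w2fix(s['position'])*1000)
w=fix2w(.0004,-.0045); plan([(*w,.034,-19)])
im,dep,c=snap('wrist','w9'); h=s['position'][2]
print(w2fix(onplane(c,[(326,190)],h-.0088))*1000, im[180:225,330].max(1).tolist())
s=bot.observe(); print(w2fix(s['position'])*1000)
E
```

```text
[[-0.17527606 -5.34060984]]
now [ 0.5502 -0.0226  0.0745] [ 1.8e+02  1.0e-01 -1.9e+01] t 10.35
[0.7, -0.9, 40.5] [0.0, 0.1, -0.0]
[[ 4.75267386 24.0392524 ]] [90, 93, 89, 88, 87, 89, 89, 88, 86, 73, 45, 23, 29, 28, 27, 28, 31, 27, 29, 30, 24, 24, 27, 26, 26, 25, 26, 22, 30, 28, 30, 29, 29, 31, 36, 23, 24, 12, 21, 20, 17, 16, 14, 17, 16]
[[-0.12094559 -5.09224511]]
```

View pics/w9.png

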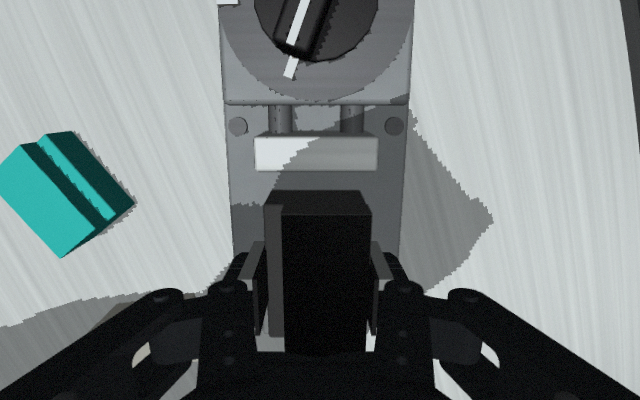

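Emit:
{"op": "apply_moves", "data": {"commands": [[[0.3,-2,0],[0,0,0]],[[0.3,-2,8],[0,0,0]],[[0.3,-2,18],[0,0,0]],[[0.3,-2,28],[0,0,0]],[[0.3,-2,35],[0,0,0]]]}}

```text
clock: 10.82
position: [0.5508, -0.0206, 0.0384]
tool_rot: [3.141, 0.003, -0.331]
force: [-0.3, -0.1, -2.3]
grip_width: 0.0389
```

Emit:
{"op": "apply_moves", "data": {"commands": [[[0,0,1],[0,0,0]],[[0,0,2],[0,0,0]]]}}

```text
clock: 10.98
position: [0.5503, -0.0206, 0.0356]
tool_rot: [3.14, 0.004, -0.331]
force: [-0.2, -0.1, -2.0]
grip_width: 0.0385
```

Emit:
{"op": "apply_moves", "data": {"commands": [[[0.3,0,1],[0,0,0]],[[0.3,0,2],[0,0,0]],[[0.3,0,2.2],[0,0,0]],[[0.3,0,2.2],[0,0,0]]]}}

```text
clock: 11.32
position: [0.5507, -0.0206, 0.0338]
tool_rot: [3.14, 0.003, -0.331]
force: [-2.2, -0.2, 2.6]
grip_width: 0.0392
```

```bash
python3 - <<'E'
from h import *
s=bot.observe(); print(w2fix(s['position'])*1000); plan([])
im,dep,c=snap('wrist','w10'); print(bot.observe()['force'],bot.observe()['position'])
E
```

```text
[[-0.30939833 -3.3045893 ]]
now [ 0.5507 -0.0206  0.0338] [179.9   0.2 -19. ] t 11.32
[-3.12175291  0.17798926  4.22058542] [ 0.55073796 -0.02061813  0.03383718]
```

View pics/w10.png

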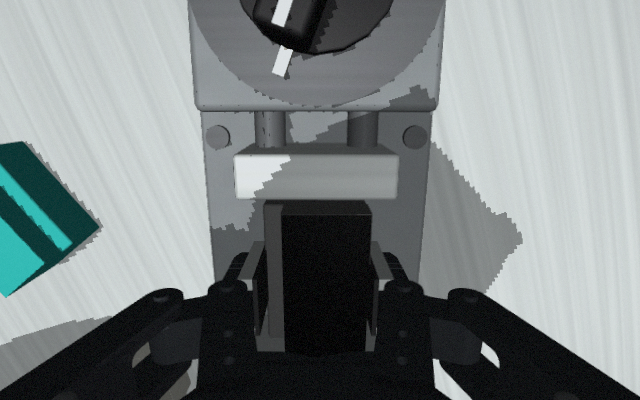

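Emit:
{"op": "apply_moves", "data": {"commands": [[[0,0,0],[0,0,0]],[[0,0,0],[0,0,0]],[[0,0,0],[0,0,0]],[[0,0,0],[0,0,0]]], "gripper": 1}}

```text
clock: 11.7
position: [0.5508, -0.0207, 0.0339]
tool_rot: [3.14, 0.003, -0.331]
force: [-0.7, -0.3, 0.8]
grip_width: 0.0847
```

Emit:
{"op": "apply_moves", "data": {"commands": [[[0,0,-20],[0,0,0]],[[0,0,-55],[0,0,0]],[[0,0,-90],[0,0,0]],[[0,0,-125],[0,0,0]],[[0,0,-140],[0,0,0]]]}}

```text
clock: 12.12
position: [0.5526, -0.0205, 0.1781]
tool_rot: [-3.141, -0.001, -0.331]
force: [0.5, 0.2, 0.4]
grip_width: 0.0856
```

```bash
cat >> h.py <<'E'
def check(tag):
    im,dep,c=snap('wrist',tag); P=cloud(c,dep); F=w2fix(P.reshape(-1,3)).reshape(400,640,2)
    v=(abs(F[...,0])<.045)&(abs(P[...,2]-.061)<.004)
    m=v&(im.max(2)<45)&(F[...,1]<.033)&(F[...,1]>-.036)
    print('stone top',cv2.minAreaRect(F[m].astype(np.float32)*1000),(np.percentile(F[m],[1,99],axis=0)*1000).round(1).tolist())
    b=(abs(P[...,2]-.049)<.003)&(abs(F[...,1])<.026)&(abs(F[...,0])<.04); print('ledge',b.sum(),F[b].mean(0)*1000)
    g=v&(im.max(2)>60)&(F[...,1]>.015)&(F[...,1]<.06); print('slide jaw y',np.percentile(F[g][:,1],[1,99])*1000)
    k=(abs(P[...,2]-.088)<.006)&(np.linalg.norm(F-[0,.105],axis=2)<.03)
    if k.sum()>50: print('bar',cv2.minAreaRect(P[k][:,:2].astype(np.float32)))
E
python3 - <<'E'
from h import *
plan([]); print(bot.observe()['force']); check('w11'); plan([])
E
```

```text
now [ 0.5526 -0.0205  0.1781] [-1.8e+02 -1.0e-01 -1.9e+01] t 12.12
[0.54505576 0.20906625 0.44883787]
stone top ((3.776426315307617, -2.943187713623047), (59.9417610168457, 31.7686710357666), 89.99842834472656) [[-11.8, -32.3], [19.3, 26.7]]
ledge 590 [-16.37089966   0.94958776]
slide jaw y [32.02134677 47.49728362]
bar ((0.5861080288887024, 0.08108699321746826), (0.0509074330329895, 0.014436732046306133), 49.63550567626953)
now [ 0.5533 -0.0206  0.1792] [-180.    -0.2  -19. ] t 12.17
```

View pics/w11.png

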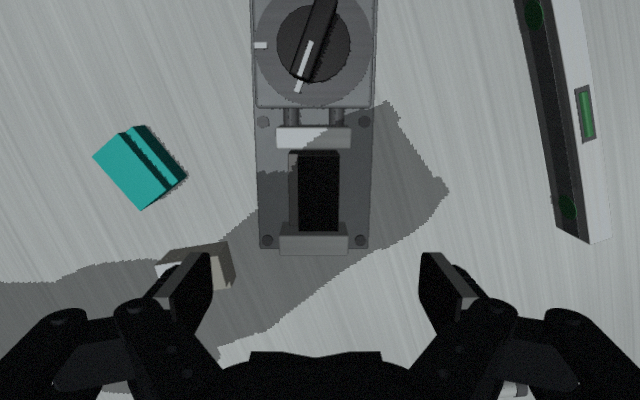

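```bash
python3 - <<'E'
from h import *
print(bot.observe()['qpos'].round(2))
plan([(.56,0,.17,13),(.57,.03,.16,45),(.58,.06,.15,77),(.5862,.0814,.14,109),(.5862,.0814,.14,140)])
E
```

```text
[ 0.25  0.5  -0.44  1.83  0.27  0.87 -0.65]
now [ 0.5533 -0.0206  0.1792] [-180.    -0.2  -19. ] t 12.17
[-0.4, -21.6, 9.2] [0.0, -0.2, -32.0]
[16.5, -27.0, 10.0] [0.0, 0.0, -32.0]
[28.3, -14.1, 10.0] [-0.0, 0.0, -32.0]
[22.2, 1.2, 10.0] [-0.0, 0.0, -32.0]
[0.0, 0.0, 0.0] [0.0, 0.0, -31.0]
```

Emit:
{"op": "apply_moves", "data": {"commands": [[[0,-5,2],[0,0,-7]],[[0,-9,4],[0,0,-14]],[[0,-13,6],[0,0,-21]],[[0,-18,8],[0,0,-28]],[[0,-22,9],[0,0,-32]]]}}

```text
clock: 12.58
position: [0.5605, 0.0005, 0.1699]
tool_rot: [3.141, -0.003, 0.234]
force: [-0.5, 0.2, 0.8]
grip_width: 0.0852
```

Emit:
{"op": "apply_moves", "data": {"commands": [[[4,-6,2],[0,0,-7]],[[7,-12,4],[0,0,-14]],[[11,-18,6],[0,0,-21]],[[14,-24,8],[0,0,-28]],[[16,-27,10],[0,0,-32]]]}}

```text
clock: 13.0
position: [0.5699, 0.0312, 0.1597]
tool_rot: [3.14, -0.002, 0.8]
force: [0.5, -0.5, -0.6]
grip_width: 0.0854
```

Emit:
{"op": "apply_moves", "data": {"commands": [[[6,-3,2],[0,0,-7]],[[12,-6,4],[0,0,-14]],[[18,-9,6],[0,0,-21]],[[24,-12,8],[0,0,-28]],[[28,-14,10],[0,0,-32]]]}}

```text
clock: 13.42
position: [0.5794, 0.0616, 0.1494]
tool_rot: [3.139, -0.001, 1.366]
force: [0.6, -0.7, -0.5]
grip_width: 0.0853
```

Emit:
{"op": "apply_moves", "data": {"commands": [[[5,0,2],[0,0,-7]],[[10,0,4],[0,0,-14]],[[15,1,6],[0,0,-21]],[[20,1,8],[0,0,-28]],[[22,1,10],[0,0,-32]]]}}

```text
clock: 13.83
position: [0.5849, 0.0835, 0.1391]
tool_rot: [3.139, -0.0, 1.932]
force: [-0.0, -0.2, 0.3]
grip_width: 0.0852
```

Emit:
{"op": "apply_moves", "data": {"commands": [[[0,0,0],[0,0,-7]],[[0,0,0],[0,0,-14]],[[0,0,0],[0,0,-21]],[[0,0,0],[0,0,-28]],[[0,0,0],[0,0,-31]]]}}

```text
clock: 14.25
position: [0.5849, 0.0834, 0.1388]
tool_rot: [3.139, 0.001, 2.48]
force: [0.5, -0.3, -0.1]
grip_width: 0.0855
```

```bash
python3 - <<'E'
from h import *
print(bot.observe()['qpos'].round(2))
plan([(.5862,.0814,.066,140)])
snap('wrist','w12')
plan([(.5862,.0814,.066,140)])
E
```

```text
[ 0.44  0.81 -1.06  1.74  0.79  1.08  1.58]
now [0.5849 0.0834 0.1388] [179.9   0.  142.1] t 14.25
[-2.2, -0.9, 72.8] [0.1, 0.0, 2.1]
now [0.5849 0.0833 0.1387] [179.9   0.  142.1] t 14.3
[-2.1, -0.9, 72.7] [0.1, 0.0, 2.1]
```

View pics/w12.png

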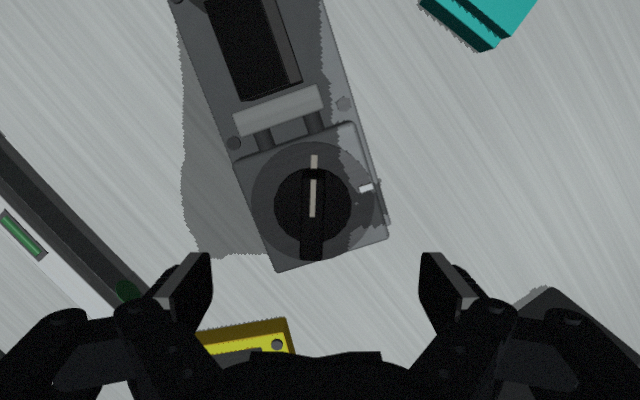

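Emit:
{"op": "apply_moves", "data": {"commands": [[[-2,-1,20],[0,0,2]],[[-2,-1,40],[0,0,2]],[[-2,-1,56],[0,0,2]],[[-2,-1,67],[0,0,2]],[[-2,-1,71],[0,0,2]]]}}

```text
clock: 14.72
position: [0.5853, 0.0813, 0.066]
tool_rot: [3.141, -0.001, 2.445]
force: [-0.9, 0.0, -0.0]
grip_width: 0.0855
```

Emit:
{"op": "apply_moves", "data": {"commands": [[[0,0,0],[0,0,0]],[[0,0,0],[0,0,0]],[[0,0,0],[0,0,0]],[[0,0,0],[0,0,0]],[[0,0,0],[0,0,0]]], "gripper": 0, "grip_force": 40}}

```text
clock: 15.13
position: [0.5857, 0.0814, 0.0667]
tool_rot: [3.14, 0.0, 2.445]
force: [0.7, 0.2, -0.4]
grip_width: 0.0255
```

Emit:
{"op": "apply_moves", "data": {"commands": [[[0,0,0],[0,0,0]],[[0,0,0],[0,0,0]],[[0,0,0],[0,0,0]]]}}

```text
clock: 15.38
position: [0.5859, 0.0812, 0.067]
tool_rot: [3.14, 0.001, 2.445]
force: [0.3, -2.2, 6.6]
grip_width: 0.0132
```

```bash
python3 - <<'E'
from h import *
plan([(.5862,.0814,.066,71)]);s=bot.observe(); print(s['force'],s['moment'],s['grip_width'])
snap('wrist','w13')
E
```

```text
now [0.5859 0.0812 0.067 ] [179.9   0.  140.1] t 15.38
[-0.1, 0.3, 1.0] [0.1, -0.0, 69.1]
[ 0.31344719 -2.2304001   6.59292844] [-0.44252886  0.098975    0.00271568] 0.013192611348318022
```

View pics/w13.png

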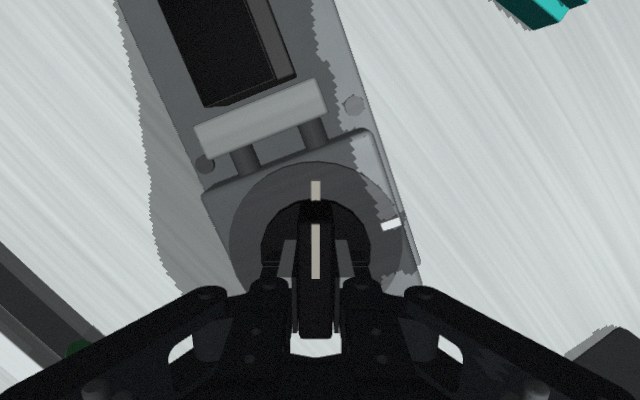

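Emit:
{"op": "apply_moves", "data": {"commands": [[[0,0,0],[0,0,4]],[[0,0,0],[0,0,9]],[[0,0,0],[0,0,14]],[[0,0,0],[0,0,19]],[[0,0,0],[0,0,24]]], "grip_force": 60}}

```text
clock: 15.85
position: [0.5857, 0.0814, 0.0671]
tool_rot: [3.14, -0.0, 2.022]
force: [-1.9, 1.2, 1.1]
grip_width: 0.0128
```

Emit:
{"op": "apply_moves", "data": {"commands": [[[0,0,0],[0,0,5]],[[0,0,0],[0,0,10]],[[0,0,0],[0,0,15]],[[0,0,0],[0,0,20]],[[0,0,0],[0,0,24]]]}}

```text
clock: 16.27
position: [0.5857, 0.0816, 0.0671]
tool_rot: [3.14, -0.001, 1.598]
force: [0.3, 1.2, -1.1]
grip_width: 0.0126
```

```bash
python3 - <<'E'
from h import *
plan([(.5862,.0814,.067,71)]);s=bot.observe(); print(s['force'],s['moment'],s['grip_width'])
snap('wrist','w14')
E
```

```text
now [0.5857 0.0816 0.0671] [ 1.799e+02 -1.000e-01  9.160e+01] t 16.27
[-0.2, 0.5, 0.1] [0.1, -0.1, 20.6]
[ 0.30117757  1.1592941  -1.13356686] [ 0.15431555 -0.00246823  0.08718244] 0.012630265313828857
```

View pics/w14.png

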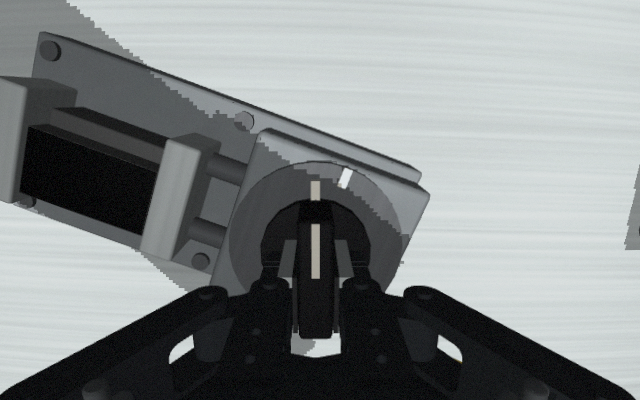

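Emit:
{"op": "apply_moves", "data": {"commands": [[[0,0,0],[0,0,5]],[[0,0,0],[0,0,10]],[[0,0,0],[0,0,15]],[[0,0,0],[0,0,19]],[[0,0,0],[0,0,20]]]}}

```text
clock: 16.73
position: [0.5857, 0.0819, 0.0671]
tool_rot: [3.141, -0.002, 1.243]
force: [0.8, 1.1, -2.6]
grip_width: 0.0125
```

```bash
python3 - <<'E'
from h import *
plan([(.5862,.0814,.067,71)]);s=bot.observe(); print(s['force'],s['moment'],s['grip_width'])
im,dep,c=snap('wrist','w15')
P=cloud(c,dep); F=w2fix(P.reshape(-1,3)).reshape(400,640,2)
w=(im.min(2)>140)&(abs(P[...,2]-.056)<.006)&(abs(np.linalg.norm(F-[0,.105],axis=2)-.036)<.007); print(w.sum(), [F[(np.arange(640)[None]*np.ones((400,1))>0)&w].mean(0)*1000])
g=(abs(P[...,2]-.061)<.004)&(im.max(2)>60)&(abs(F[...,0])<.03)&(F[...,1]>.015)&(F[...,1]<.06); print('slide jaw y',np.percentile(F[g][:,1],[1,50,99])*1000)
E
```

```text
now [0.5857 0.0819 0.0671] [ 1.799e+02 -1.000e-01  7.120e+01] t 16.73
[-0.3, 0.6, 0.1] [0.1, -0.1, 0.2]
[ 0.84073698  1.09742926 -2.56669911] [ 0.16973774 -0.3132685   0.04207766] 0.012484994952479988
295 [array([-36.10053319, 105.08558045])]
slide jaw y [24.4581765  32.69331779 40.23091126]
```

View pics/w15.png

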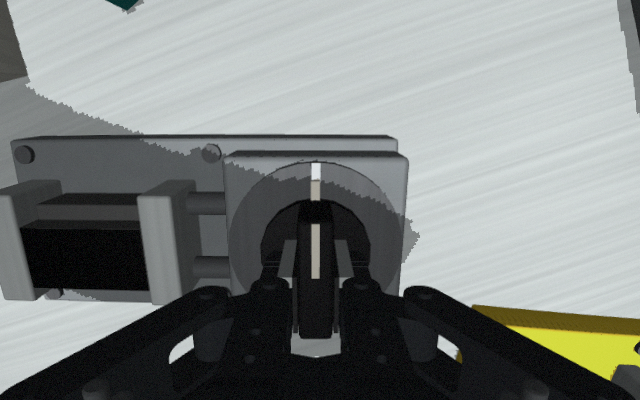

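Pointer lines up with the index mark, and the jaw face is at 24.5 mm (knob ≈ 2.09). Release, rise and check.

Emit:
{"op": "apply_moves", "data": {"commands": [[[0,0,0],[0,0,0]],[[0,0,0],[0,0,0]],[[0,0,0],[0,0,0]],[[0,0,0],[0,0,0]]], "gripper": 0.6}}

```text
clock: 17.12
position: [0.5857, 0.0818, 0.0672]
tool_rot: [3.141, -0.002, 1.246]
force: [-0.6, -0.1, 1.0]
grip_width: 0.051
```

Emit:
{"op": "apply_moves", "data": {"commands": [[[0,0,-20],[0,0,0]],[[0,0,-55],[0,0,0]],[[0,0,-90],[0,0,0]],[[0,0,-125],[0,0,0]],[[0,0,-160],[0,0,0]]]}}

```text
clock: 17.53
position: [0.5851, 0.0816, 0.2289]
tool_rot: [3.141, -0.002, 1.247]
force: [0.9, -0.9, 0.2]
grip_width: 0.0511
```

Emit:
{"op": "apply_moves", "data": {"commands": [[[-80,0,0],[0,0,0]],[[-80,0,0],[0,0,0]],[[-80,0,0],[0,0,0]],[[-80,0,0],[0,0,0]],[[-80,0,0],[0,0,0]]]}}

```text
clock: 17.95
position: [0.5597, 0.0057, 0.2289]
tool_rot: [3.141, -0.002, 1.247]
force: [1.3, 0.6, 0.2]
grip_width: 0.0514
```

```bash
python3 - <<'E'
from h import *
plan([]); check('w16'); snap('top','top2'); print(bot.observe()['force'])
E
```

```text
now [0.5597 0.0057 0.2289] [ 1.799e+02 -1.000e-01  7.150e+01] t 17.95
stone top ((3.401611328125, -5.828569412231445), (59.51092529296875, 32.4661865234375), 89.72862243652344) [[-12.6, -35.0], [19.1, 23.7]]
ledge 524 [-16.5951542    0.03365059]
slide jaw y [24.6276604  40.44453229]
bar ((0.5860069394111633, 0.08132589608430862), (0.014735548757016659, 0.05274815484881401), 71.04070281982422)
[-0.16488079 -0.15297217 -0.12010467]
```

View pics/w16.png

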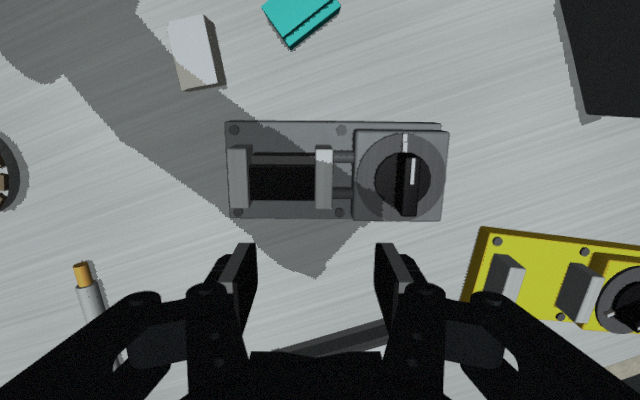

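View pics/top2.png

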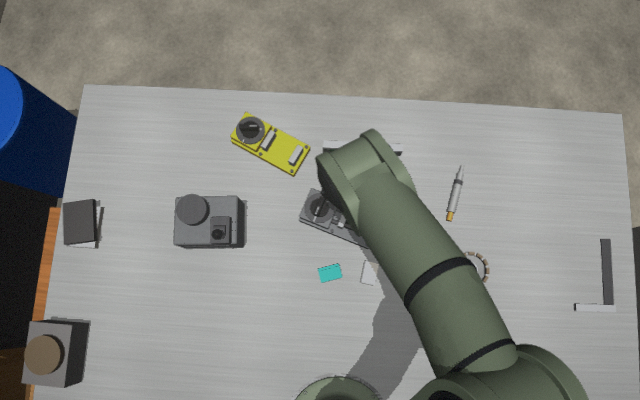

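```bash
python3 -c "
from workcell import order; print(order.job_done())"
```

```text
the job is handed in; nothing more can be done
None
```

The job is done and handed in at about 18 s on the robot's clock. No verdict came back, so the state below is from my own last checks.

- **What I did:** I gripped the offcut by its ends, lifted it out and gave it a quarter turn on the way to a clear patch of bench. There I took it again across its 40 mm sides and set it down gently between the open jaws. Then I pinched the knob and turned it about 69° clockwise to the index mark.
- **Offcut:** it lies flat, with its centre about 1 mm forward of the jaws' middle and 5.7 mm towards the fixed jaw. It is square across the channel within about 0.5°, and the rebate ledge faces the front, 16.6 mm ahead of the middle.
- **Knob and jaw:** the bar stands within about 1° of the index direction. The sliding jaw's face is at 24.6 mm, which puts the knob at about 2.07–2.09 rad.
- **Gripper:** it is open and clear, and the force reading is near zero.
- **Other things:** the handpiece, the look-alikes and the housing look unmoved. The arm hid part of the cup wheel and the level in the final top picture, so I only saw those partly. No check failed or disagreed.

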